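Stand the edger blade in the rack, heavy end down

ROBOT

A 6-joint arm with a two-finger parallel gripper is mounted at the origin on the work surface. World frame = base frame: x ahead of the robot, y to its left, z up, the work surface at z = 0. Lengths are in m, angles in rad, forces in N, time in s.
With the tool pointing down it reaches from about 0.325 to 0.75 m from the base axis. Payload 7.6 kg.
Tool frame: the origin (TCP) lies between the finger pads; the fingertips stand 22 mm ahead of it and the grasp point (between the pads) lies 3 mm ahead of it; z points along the fingers, y is the direction in which the jaws open and shut (so a half turn about z gives the same grasp; the last joint's range is limited). The gripper opens to 85 mm and grips with 20 to 120 N. Pads are 22 mm wide; open, the fingers measure 114 mm over their backs; the gripper's body (76 mm by 85 mm) begins 54 mm behind the grasp point. The pads swing forward as they close: fully open they stand 13 mm farther back than shut.
Start: joints at [1.103, 0.052, 1.401, -0, 1.689, -0.07], TCP at [0.203, 0.484, 0.253] pointing down, gripper open.
Joint ranges: [-2.9, 2.9], [-0.91, 2.17], [0.12, 2.37], [-1.06, 4.2], [0.26, 2.73], [-2.93, 2.93]. Speed limits (rad/s): [2.57, 2.57, 3.01, 3.14, 3.14, 3.14].

INTERFACE

Orientations are given as a unit quaternion [w, x, y, z].
In Python, from bench import readout, imaging, ticket gives the robot as it stands. The module is installed in compiled form; this text tells all that it offers.
- The arm moves only by the shell command python3 -m inch 'ROWS' [FORCE]. ROWS is JSON, a list of rows, each a list of 7 numbers: the shift along the tool's x, y, z in cm, then the turn, a rotation vector about the tool's x, y, z in degrees, then the gripper's target within -1 to 1 (fully open at 1, half-way at 0, shut at -1). A call has 1 to 12 rows; each row shifts and turns the pose as measured when the row begins, along the tool's axes as they then stand; what a row does not reach is not made up. A row lasts 1/10 s, in which the tool goes at most 50 mm and 8.59 degrees, less where a joint would pass 70% of its speed; a pose out of reach is approached as far as the arm can. A call is refused whole if a number of a shift passes 5 or a number of a turn 8.59, either way. A call with a gripper value outside its range is refused whole. The fingers move at their own pace and stop on an object; FORCE is the grip in N (left out, the last holds). Time passes only in rows, so rows that do not move let the fingers close. It gives the time, the measured TCP pose, the force and the opening at its end, in the units of the state.
- readout.observe(): the state, without advancing time (a new reading comes with each control period).
- imaging.get_image(name): name is "side" or "top" or "wrist"; returns the picture (400x640x3 uint8, red, green, blue); there is no depth.
- imaging.get_calibration(name): a dict with "fovy" (degrees; the focal length in pixels is half the picture's height over the tangent of half this angle, whatever the lens; pixels are square), "cx", "cy" (the principal point, pixels), "world_from_camera" (4x4, takes a point from camera to world coordinates). Camera axes: x right, y down, z forward; pixel columns grow to the right and rows downward; lengths in m; the calibration is good to about 2 mm. The wrist camera is an equidistant fisheye: a pixel r from the principal point sees the ray r / f radians off the axis. A picture is of the moment at which its call begins: read the wrist's pose just before it. get_calibration takes no time and is no camera call; for the wrist camera it gives the pose at the moment of the call.
- ticket.job_done(): hands the job in, once; it reports no verdict.
The state is a dict: "time_s": time; "q": joint angles; "joint_vel": joint speeds; "tau": joint torques, N m; "tcp_pos": TCP position; "eef_rot": TCP orientation; "wrist_force": force on the tool from outside, world axes, zero at the start; "moment": the same for the moment, N m; "width": finger opening in m.
Only numpy, scipy, OpenCV 4.12 (cv2) and the standard library are available. Lean on these libraries where they do the work, as an engineer would, in place of code of your own. Each camera call takes 0.05 s, during which the arm holds its last target.

TASK

Pick up the lawn-edger blade with the orange hub by that hub and hold it clear of the bench, so that the blade tips and shows which end is heavy. Then stand the blade in the slot of the yellow rack with that heavy end down on the slot's floor, and let go; it may lean against the slot's walls. Leave the blade with the blue hub where it is.

Things in the scene. Friction and masses are not known exactly. Their poses are not given: they have to be found in the camera images.
- hub_orange: Orange hub block round the middle of a steel blade, standing on the bench: 40 mm along the blade (x), 44 mm across (y: grip here, on the two outer faces), 36 mm high, 120 g. Origin: centre of its underside, z up; any yaw. In it the blade turns freely about the hub's y axis, 18 mm above the underside, up to a stop 35 degrees either way from level.
- blade_orange: Steel bar in the orange hub, 230 mm long (x), 5 thick (y), 36 wide (z), about 270 g; starts level, on edge on the bench. Origin: its centre, on the pivot. Ends look alike but one half is heavier: lifted by the hub, the blade tips heavy end down to the 35 degree stop. To bring it nearer upright, tilt the hub the same way by about 40 degrees.
- rack: Yellow open-topped steel pocket on a dark base plate (90 x 120 x 4 mm), fixed. Outside 34 mm (x) by 80 (y) by 75 high; walls and floor 5 mm: the slot is 24 mm wide (x), 70 long (y), 70 deep. Origin: centre of its underside, z up. The blade's 36 mm width goes along the slot's length (y).
- hub_blue: The same kind of hub in blue, on a second, equal blade: not the one wanted, leave it alone. Origin: centre of its underside; x along its blade, z up.
There are look-alikes about, which are no part of the job. Several things have the shape of the rack; the one meant has the colours described above.

How it is judged:
By the outcome, as a careful person would: the job done as asked, in the order asked, and still so for the second after the job is handed in, with the robot touching nothing.
It also fails if it takes over 48 s, if anything falls off the work surface, if the arm or the gripper's body presses on something with over 40 N, if the wrist force passes 120 N, or if a joint passes its speed limit or range.

## Working session

There is one attempt and no reset: what is moved stays moved. The work goes in short steps, Python scripts to look and compute and a shell command to move; the robot and the scene stay as the last step left them, time stands still between calls to the robot, and variables do not carry over. Pictures are saved under pics/ and viewed, and the job is handed in when it is done.

```bash
mkdir -p pics; cat > h.py <<'E'
import numpy as np, cv2
from scipy.spatial.transform import Rotation as R
from bench import readout, imaging
def save(name,fn):
    im=imaging.get_image(name); cv2.imwrite('pics/'+fn,im[:,:,::-1]); np.save('pics/'+fn+'.npy',im); return im
def ray(name,u,v,cal=None):
    c=cal or imaging.get_calibration(name); f=200/np.tan(np.radians(c['fovy'])/2)
    x,y=u-c['cx'],v-c['cy']; T=np.array(c['world_from_camera'])
    if name=='wrist':
        r=np.hypot(x,y);a=r/f; d=np.array([np.sin(a)*x/r,np.sin(a)*y/r,np.cos(a)]) if r>0 else np.array([0,0,1.])
    else:
        d=np.array([x/f,y/f,1]); d/=np.linalg.norm(d)
    return T[:3,3],T[:3,:3]@d
def onz(name,u,v,z,cal=None):
    o,d=ray(name,u,v,cal); return o+d*(z-o[2])/d[2]
def rot(s): 
    w,x,y,z=s['eef_rot']; return R.from_quat([x,y,z,w])
E
python3 - <<'E'
from h import *
for n in ['side','top','wrist']:
    save(n,n+'0.png'); c=imaging.get_calibration(n); print(n,c)
print(readout.observe())
E
```

```text
side {'fovy': 48.90357317632592, 'cx': 317.2254531402214, 'cy': 200.4606102526499, 'world_from_camera': array([[ 0.91880511, -0.22625778,  0.32342634,  0.16612745],
       [-0.39455023, -0.50304368,  0.76894549, -0.86753443],
       [-0.01128233, -0.83411898, -0.55146916,  0.67797964],
       [ 0.        ,  0.        ,  0.        ,  1.        ]])}
top {'fovy': 56.966906166759365, 'cx': 318.80773064104386, 'cy': 200.6176659443315, 'world_from_camera': array([[-0.0167441 , -0.99251052,  0.12100621,  0.43292356],
       [-0.9997718 ,  0.01822524,  0.01114372, -0.01242682],
       [-0.01326562, -0.12079201, -0.9925892 ,  0.94358337],
       [ 0.        ,  0.        ,  0.        ,  1.        ]])}
wrist {'fovy': 65.70646984690485, 'cx': 320.3569355755136, 'cy': 196.7428361175778, 'world_from_camera': array([[ 0.38778201,  0.89020365,  0.23908698,  0.14275618],
       [ 0.92175055, -0.37422339, -0.10165025,  0.50770668],
       [-0.00101749,  0.25979669, -0.9656628 ,  0.37276852],
       [ 0.        ,  0.        ,  0.        ,  1.        ]])}
{'time_s': 0.15, 'q': array([ 1.10271412e+00,  5.26967848e-02,  1.40150005e+00,  1.03847238e-05,
        1.68859500e+00, -7.03178637e-02]), 'joint_vel': array([-0.00111411, -0.00142892, -0.00556845, -0.00012206,  0.00020058,
       -0.00060639]), 'tau': array([ 6.86101721e-04, -3.81948495e+01, -3.60424984e+01, -8.31538273e-05,
        4.63420147e-03, -4.65311450e-05]), 'tcp_pos': array([0.20325668, 0.48383839, 0.2526591 ]), 'eef_rot': array([-1.64438211e-04,  1.97573029e-01,  9.80287988e-01, -5.76623718e-04]), 'wrist_force': array([ 0.04151457, -0.76646956, -0.21337625]), 'moment': array([-0.00326349, -0.05137864,  0.03084111]), 'width': 0.08599280665372787}
```

View pics/side0.png

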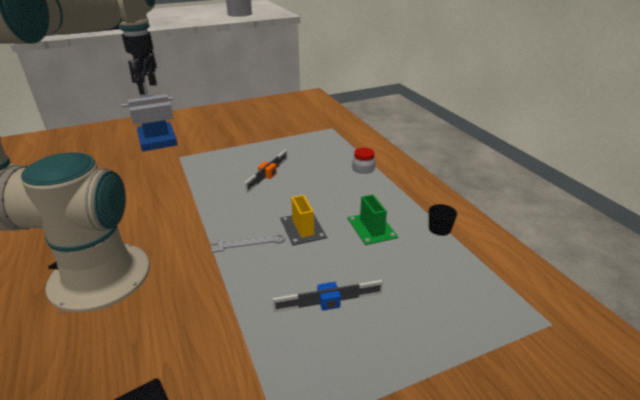

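View pics/top0.png

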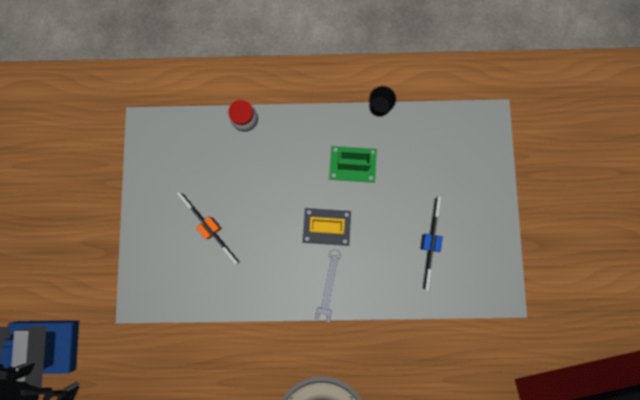

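View pics/wrist0.png

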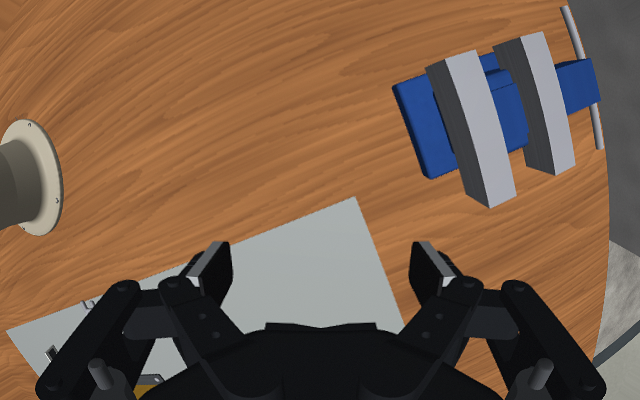

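Side view: the orange hub is at about (267,170), the yellow rack at (303,218), the green look-alike at (373,218) and the blue hub at (329,295). Top view: the orange hub is at (208,228) with its blade running (180,194) to (238,262), and the yellow slot is at (327,226).

```bash
cat > m.py <<'E'
from h import *
def blob(im,lo,hi,box=None):
    h=cv2.cvtColor(im,cv2.COLOR_RGB2HSV); m=cv2.inRange(h,np.array(lo),np.array(hi))
    if box: 
        k=np.zeros_like(m);k[box[1]:box[3],box[0]:box[2]]=255;m&=k
    return m
E
python3 - <<'E'
from m import *
im=np.load('pics/top0.png.npy')
m=blob(im,(5,200,150),(13,255,255),(170,180,250,275)); 
c=max(cv2.findContours(m,0,2)[0],key=cv2.contourArea); r=cv2.minAreaRect(c);print('hub px',r)
P=np.array([onz('top',*p,.036)[:2] for p in cv2.boxPoints(r)]);print(P,P.mean(0))
e=[np.linalg.norm(P[i]-P[(i+1)%4]) for i in range(4)];print(e)
# blade: bright + dark pixels vs mat
sub=im[180:275,165:255].astype(int); hsv=cv2.cvtColor(im,cv2.COLOR_RGB2GRAY)[180:275,165:255].astype(int)
bg=np.median(hsv);mm=(abs(hsv-bg)>25).astype(np.uint8);n,l,st,ce=cv2.connectedComponentsWithStats(mm)
k=1+st[1:,4].argmax();ys,xs=np.where(l==k);xs=xs+165;ys=ys+180
W=np.array([onz('top',x,y,.036)[:2] for x,y in zip(xs,ys)])
vx,vy,x0,y0=cv2.fitLine(W.astype(np.float32),cv2.DIST_HUBER,0,.001,.001).ravel();d=np.array([vx,vy])
t=(W-[x0,y0])@d;print('blade dir',d,np.degrees(np.arctan2(vy,vx)),'c',x0,y0,'ends',[x0,y0]+d*t.min(),[x0,y0]+d*t.max(),np.ptp(t), 'mid',[x0,y0]+d*(t.min()+t.max())/2)
# rack
m=blob(im,(18,130,80),(32,255,255),(300,200,355,250));c=max(cv2.findContours(m,0,2)[0],key=cv2.contourArea);r=cv2.minAreaRect(c);print('rack px',r)
P=np.array([onz('top',*p,.075)[:2] for p in cv2.boxPoints(r)]);print(P,P.mean(0))
g=cv2.cvtColor(im,cv2.COLOR_RGB2GRAY)
mm=((g<95).astype(np.uint8)|(m>0))*1; k=np.zeros_like(mm);k[200:252,295:360]=mm[200:252,295:360]
c=max(cv2.findContours(k,0,2)[0],key=cv2.contourArea);r=cv2.minAreaRect(c);print('plate',r)
P=np.array([onz('top',*p,.004)[:2] for p in cv2.boxPoints(r)]);print(P,P.mean(0))
cv2.imwrite('pics/z0.png',cv2.resize(im[190:270,160:360,::-1],None,fx=4,fy=4,interpolation=2))
E
```

```text
hub px ((211.38525390625, 224.26229858398438), (14.724241256713867, 6.401844024658203), 50.194427490234375)
[[0.49883057 0.28213923]
 [0.50878107 0.27011869]
 [0.48038383 0.24622931]
 [0.47050677 0.25822906]] [0.48962556 0.26417907]
[np.float64(0.015604675399814104), np.float64(0.037109372868942204), np.float64(0.015541885094891628), np.float64(0.037066617748133385)]
blade dir [0.76858896 0.6397429 ] 39.772655 c 0.47769368 0.26680705 ends [0.394291   0.19738597] [0.57235489 0.34559928] 0.23167635663142996 mid [0.48332294 0.27149263]
rack px ((326.70050048828125, 225.19290161132812), (34.768558502197266, 15.816844940185547), 4.085616588592529)
[[ 0.46531567  0.02209233]
 [ 0.50243386  0.01892862]
 [ 0.49512451 -0.06278058]
 [ 0.45811977 -0.05920613]] [ 0.48024845 -0.02024144]
plate ((326.4377746582031, 226.49612426757812), (45.72328567504883, 33.87141418457031), 3.5763344764709473)
[[ 0.44263344  0.04106291]
 [ 0.52864331  0.03466163]
 [ 0.5192062  -0.08195699]
 [ 0.43351917 -0.07429939]] [ 0.48100053 -0.02013296]
```

View pics/z0.png

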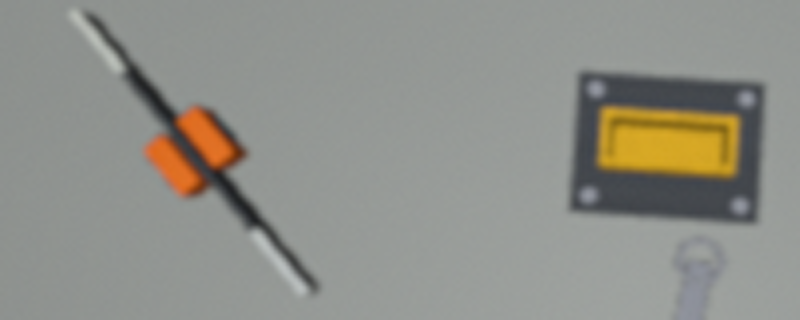

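```bash
cat >> h.py <<'E'
def to(p=None,yaw=None,tilt=0,ty=0):
    """print shift (cm) in present tool axes and turn (rotvec deg, tool) to a tool-down pose of yaw (deg of tool x), then tilt about tool y"""
    s=readout.observe(); Rc=rot(s); T=np.array(s['tcp_pos'])
    print('t',round(s['time_s'],2),'tcp',T.round(4),'q',np.round(s['q'],2),'w',round(s['width'],4),'F',np.round(s['wrist_force'],1))
    X,Y,Z=Rc.as_matrix().T; print('xax',X.round(3),'yax',Y.round(3),'zax',Z.round(3))
    if p is not None: print('shift cm',(Rc.inv().apply(np.array(p)-T)*100).round(2))
    if yaw is not None:
        a=np.radians(yaw); x=np.array([np.cos(a),np.sin(a),0]);z=np.array([0,0,-1.]); M=np.c_[x,np.cross(z,x),z]
        Rt=R.from_matrix(M)*R.from_rotvec([0,np.radians(tilt),0])
        print('turn deg',np.degrees((Rc.inv()*Rt).as_rotvec()).round(2))
E
python3 -m inch '[[-4.2,-1.07,0.6,0,0,0,1],[-4.2,-1.07,0.6,0,0,0,1],[-4.2,-1.07,0.6,0,0,0,1],[-4.2,-1.07,0.6,0,0,0,1],[-4.2,-1.07,0.6,0,0,0,1],[-4.2,-1.07,0.6,0,0,0,1],[-4.2,-1.07,0.6,0,0,0,1]]' 60
python3 -m inch '[[0,0,0,0,0,8.5,1],[0,0,0,0,0,8.5,1],[0,0,0,0,0,8.5,1],[0,0,0,0,0,8.5,1],[0,0,0,0,0,8.5,1],[0,0,0,0,0,8.5,1],[0,0,0,0,0,8.5,1],[0,0,0,0,0,8.5,1],[0,0,0,0,0,8.5,1],[0,0,0,0,0,8.5,1],[0,0,0,0,0,8.5,1],[0,0,0,0,0,8.5,1]]'
python3 -c "
from h import *
to([.48,.275,.17],39.8)"
```

```text
time_s: 0.85
tcp_pos: [0.4497, 0.2979, 0.2078]
eef_rot: [-0.001, 0.192, 0.981, -0.0]
wrist_force: [0.5, 1.1, 0.4]
width: 0.085
time_s: 2.05
tcp_pos: [0.4526, 0.2912, 0.2007]
eef_rot: [0.0, 0.889, 0.457, -0.007]
wrist_force: [-0.4, -0.1, 0.5]
width: 0.0854
t 2.05 tcp [0.4526 0.2912 0.2007] q [ 0.5   0.12  1.43 -0.    1.6   1.12] w 0.0854 F [-0.4 -0.1  0.5]
xax [ 0.581  0.813 -0.013] yax [ 0.814 -0.582 -0.006] zax [-0.013 -0.007 -1.   ]
shift cm [0.32 3.19 3.05]
turn deg [-0.24  0.81 14.64]
```

```bash

python3 -m inch '[[0.3,3.2,2,0,0,0,1],[0,0,0,0,0.4,7.5,1],[0,0,0,0,0.4,7.2,1],[0,0,0,0,0,0,1]]'
python3 - <<'E'
from h import *
to([.48,.275,.17],39.8)
c=imaging.get_calibration('wrist'); im=save('wrist','w1.png'); np.save('pics/w1c.npy',c,allow_pickle=True)
E
```

```text
time_s: 2.45
tcp_pos: [0.4806, 0.2742, 0.1782]
eef_rot: [-0.002, 0.943, 0.334, -0.002]
wrist_force: [1.2, 0.1, -0.2]
width: 0.0851
t 2.45 tcp [0.4806 0.2742 0.1782] q [0.45 0.17 1.42 0.   1.55 1.34] w 0.0851 F [ 1.2  0.1 -0.2]
xax [ 0.777  0.629 -0.003] yax [ 0.629 -0.777 -0.005] zax [-0.005  0.002 -1.   ]
shift cm [ 0.   -0.1   0.82]
turn deg [-0.27  0.15 -0.79]
```

View pics/w1.png

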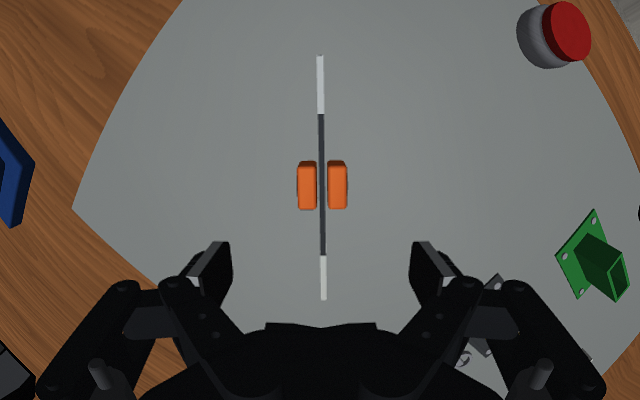

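The wrist view shows the orange hub centred at (322,187), with blade ends at (320,55) and (323,299), between the open fingers.

```bash

python3 - <<'E'
from m import *
c=np.load('pics/w1c.npy',allow_pickle=True).item()
a=onz('wrist',320,55,.036,c);b=onz('wrist',323.5,299.5,.036,c);d=a-b
print(a,b,np.linalg.norm(d),'mid',(a+b)/2,np.degrees(np.arctan2(d[1],d[0])))
for uv in [(298,188),(347,188),(322,167),(322,210)]: print(onz('wrist',*uv,.036,c))
mid=(onz('wrist',299,188,.036,c)+onz('wrist',347,188,.036,c))/2; print(mid)
m=(a+b)/2
to([m[0],m[1],.026],np.degrees(np.arctan2(d[1],d[0])))
E
```

```text
[0.57083461 0.34687645 0.036     ] [0.39492624 0.20005532 0.036     ] 0.2291292148190349 mid [0.48288042 0.27346588 0.036     ] 39.84991104156796
[0.46985619 0.28984362 0.036     ]
[0.49677552 0.25665912 0.036     ]
[0.49741124 0.28525391 0.036     ]
[0.46744394 0.26093412 0.036     ]
[0.48359098 0.27291117 0.036     ]
t 2.5 tcp [0.4806 0.2743 0.1784] q [0.45 0.17 1.42 0.   1.55 1.34] w 0.0856 F [-0.9  0.5  0.9]
xax [ 0.775  0.632 -0.003] yax [ 0.632 -0.775 -0.005] zax [-0.005  0.002 -1.   ]
shift cm [ 0.16  0.28 15.24]
turn deg [-0.27  0.14 -0.64]
```

```bash

python3 -m inch '[[0.15,0.25,3.5,0,0,-0.6,1],[0,0,3.5,0,0,0,1],[0,0,3.5,0,0,0,1],[0,0,2.5,0,0,0,1],[0,0,0,0,0,0,1]]'
python3 -c "
from h import *
to([.483,.2732,.026],39.8)"
```

```text
time_s: 3.0
tcp_pos: [0.4837, 0.2749, 0.0466]
eef_rot: [-0.002, 0.937, 0.35, 0.0]
wrist_force: [-0.7, -0.3, -0.9]
width: 0.0855
t 3.0 tcp [0.4837 0.2749 0.0466] q [0.45 0.31 1.54 0.   1.29 1.3 ] w 0.0855 F [-0.7 -0.3 -0.9]
xax [0.755 0.655 0.002] yax [ 0.655 -0.755 -0.003] zax [-0.001  0.004 -1.   ]
shift cm [-0.17  0.1   2.06]
turn deg [-0.2  -0.12  1.14]
```

```bash

python3 -m inch '[[-0.15,0.1,1.0,0,0,1.1,1],[0,0,1.0,0,0,0,1],[0,0,0,0,0,0,-1],[0,0,0,0,0,0,-1],[0,0,0,0,0,0,-1],[0,0,0,0,0,0,-1],[0,0,0,0,0,0,-1],[0,0,0,0,0,0,-1]]' 60
python3 -c "
from h import *
to([.483,.2732,.026],39.8)"
```

```text
time_s: 3.8
tcp_pos: [0.4853, 0.2749, 0.0307]
eef_rot: [-0.003, 0.94, 0.342, 0.004]
wrist_force: [-0.2, 0.6, -4.1]
width: 0.043
t 3.8 tcp [0.4853 0.2749 0.0307] q [0.45 0.33 1.55 0.   1.25 1.32] w 0.043 F [-0.2  0.6 -4.1]
xax [0.765 0.643 0.009] yax [ 0.643 -0.766 -0.002] zax [ 0.006  0.008 -1.   ]
shift cm [-0.29 -0.02  0.47]
turn deg [-0.14 -0.54  0.25]
```

```bash

python3 -m inch '[[0,0,-1,0,0,0,-1],[0,0,-2,0,0,0,-1],[0,0,-3,0,0,0,-1],[0,0,-3,0,0,0,-1],[0,0,-3,0,0,0,-1],[0,0,-3,0,0,0,-1],[0,0,-3,0,0,0,-1],[0,0,0,0,0,0,-1],[0,0,0,0,0,0,-1],[0,0,0,0,0,0,-1],[0,0,0,0,0,0,-1],[0,0,0,0,0,0,-1]]'
python3 - <<'E'
from h import *
to([.483,.2732,.026],39.8)
c=imaging.get_calibration('wrist'); im=save('wrist','w2.png'); np.save('pics/w2c.npy',c,allow_pickle=True)
save('side','s2.png')
E
```

```text
time_s: 5.0
tcp_pos: [0.4808, 0.2713, 0.2125]
eef_rot: [-0.002, 0.94, 0.342, -0.003]
wrist_force: [-0.5, 0.9, -4.6]
width: 0.043
t 5.0 tcp [0.4808 0.2713 0.2125] q [0.44 0.15 1.38 0.   1.62 1.32] w 0.043 F [-0.5  0.9 -4.6]
xax [ 0.766  0.643 -0.005] yax [ 0.643 -0.766 -0.005] zax [-0.007  0.001 -1.   ]
shift cm [ 0.38  0.09 18.65]
turn deg [-0.3   0.27  0.22]
```

View pics/w2.png

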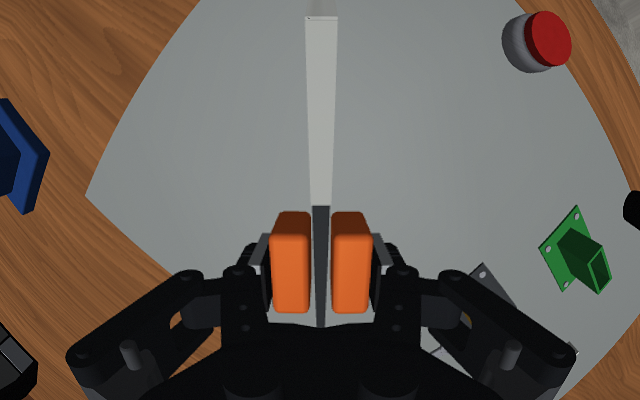

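View pics/s2.png

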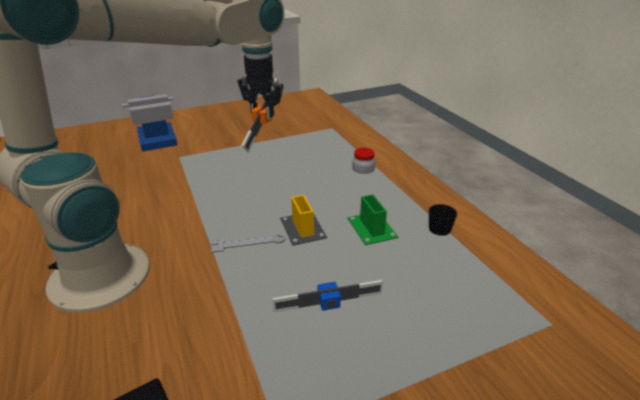

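Wrist view: the blade's +x (far) end swings up towards the camera, its tip at (320,16). Side view: the other end hangs down at (247,148). So the heavy end is on the tool's −x side. I'm carrying it to the rack, then I'll yaw and tilt +y.

```bash

python3 -m inch '[[-1,1.2,-1,0,0,0,-1],[-2,2.4,-1,0,0,0,-1],[-2,2.4,-1,0,0,0,-1],[-2,2.4,-1,0,0,0,-1],[-2,2.4,-1,0,0,0,-1],[-2,2.4,-1,0,0,0,-1],[-2,2.4,0,0,0,0,-1],[-2,2.4,0,0,0,0,-1],[-2,2.4,0,0,0,0,-1],[-1,1.2,0,0,0,0,-1],[0,0,0,0,0,0,-1]]'
python3 -m inch '[[0,0,0,0,0,-4,-1],[0,0,0,0,0,-6,-1],[0,0,0,0,0,-6,-1],[0,0,0,0,0,-6,-1],[0,0,0,0,0,-6,-1],[0,0,0,0,0,-6,-1],[0,0,0,0,0,-6,-1],[0,0,0,0,0,-4,-1],[0,0,0,0,0,0,-1]]'
python3 - <<'E'
from h import *
to([.48,-.02,.27],85.2)
to([.48,-.02,.27],85.2,48)
E
```

```text
time_s: 6.2
tcp_pos: [0.4799, -0.0271, 0.2789]
eef_rot: [0.001, 0.94, 0.342, -0.002]
wrist_force: [-0.5, 0.7, -5.4]
width: 0.0428
time_s: 7.1
tcp_pos: [0.4778, -0.0248, 0.2818]
eef_rot: [0.0, 0.732, 0.681, -0.001]
wrist_force: [0.4, 0.5, -4.4]
width: 0.043
t 7.1 tcp [ 0.4778 -0.0248  0.2818] q [-0.13 -0.08  1.48 -0.    1.75 -0.06] w 0.043 F [ 0.4  0.5 -4.4]
xax [ 0.073  0.997 -0.002] yax [ 0.997 -0.073 -0.002] zax [-0.002 -0.002 -1.   ]
shift cm [0.5  0.18 1.18]
turn deg [-0.1   0.14  0.61]
t 7.1 tcp [ 0.4778 -0.0248  0.2818] q [-0.13 -0.08  1.48 -0.    1.75 -0.06] w 0.043 F [ 0.4  0.5 -4.4]
xax [ 0.073  0.997 -0.002] yax [ 0.997 -0.073 -0.002] zax [-0.002 -0.002 -1.   ]
shift cm [0.5  0.18 1.18]
turn deg [-0.35 48.14  0.54]
```

```bash

python3 -m inch '[[0,0,0,0,4,0.5,-1],[0,0,0,0,6,0,-1],[0,0,0,0,6,0,-1],[0,0,0,0,6,0,-1],[0,0,0,0,6,0,-1],[0,0,0,0,6,0,-1],[0,0,0,0,6,0,-1],[0,0,0,0,6,0,-1],[0,0,0,0,3,0,-1],[0,0,0,0,0,0,-1],[0,0,0,0,0,0,-1]]'
python3 - <<'E'
from h import *
to([.48,-.02,.27],85.2,48)
save('side','s3.png')
save('top','t3.png')
im=np.load('pics/s3.png.npy')[60:300,200:440];cv2.imwrite('pics/s3z.png',cv2.resize(im[:,:,::-1],None,fx=2.5,fy=2.5,interpolation=2))
im=np.load('pics/t3.png.npy')[150:300,220:420];cv2.imwrite('pics/t3z.png',cv2.resize(im[:,:,::-1],None,fx=4,fy=4,interpolation=2))
E
```

```text
time_s: 8.2
tcp_pos: [0.4771, -0.0232, 0.2851]
eef_rot: [-0.288, 0.672, 0.607, 0.312]
wrist_force: [-0.2, -0.5, -3.5]
width: 0.0431
t 8.2 tcp [ 0.4771 -0.0232  0.2851] q [-0.52  0.04  1.54  0.83  1.89 -0.28] w 0.0431 F [-0.2 -0.5 -3.5]
xax [0.068 0.636 0.769] yax [ 0.995 -0.097 -0.008] zax [ 0.069  0.766 -0.639]
shift cm [-0.93  0.27  1.23]
turn deg [ 0.25 -2.26 -0.85]
```

View pics/s3z.png

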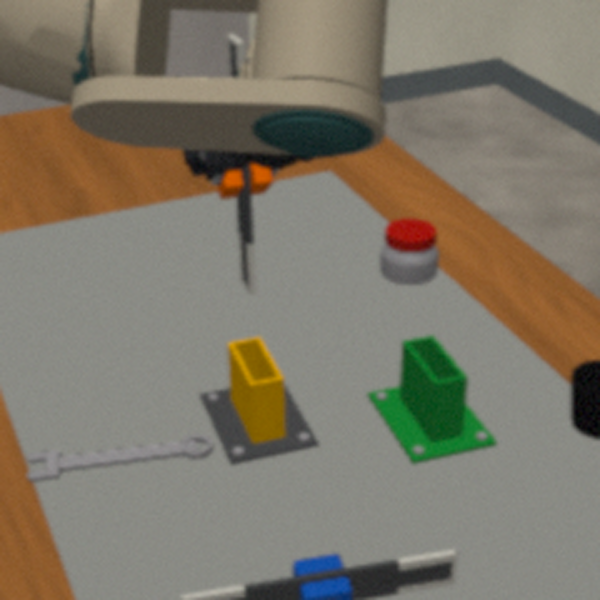

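View pics/t3z.png

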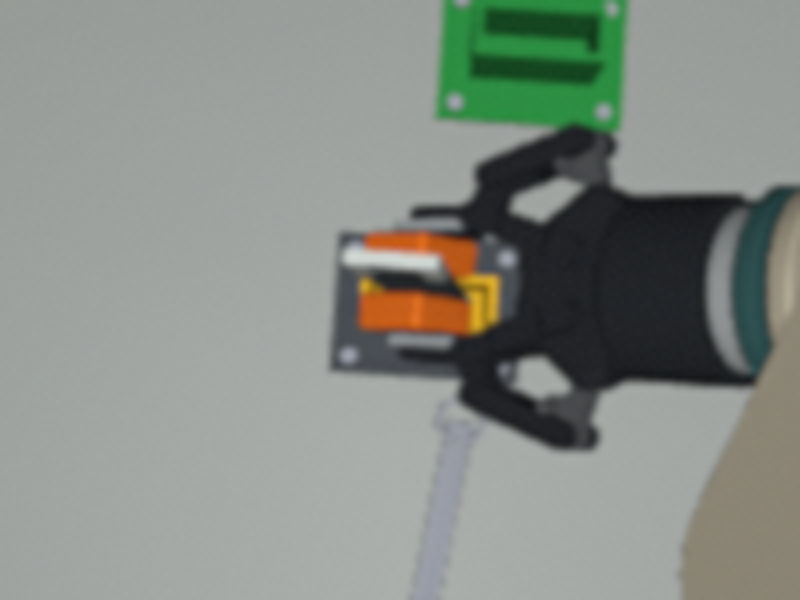

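Side view: the blade hangs nearly upright with its lower tip at about (299,176), just behind and above the yellow slot. Top view: the blade's upper end is at about (317,214), over the slot.

```bash

cat >> h.py <<'E'
def proj(name,P):
    c=imaging.get_calibration(name);f=200/np.tan(np.radians(c['fovy'])/2);T=np.array(c['world_from_camera'])
    p=T[:3,:3].T@(np.array(P)-T[:3,3]); return np.array([c['cx']+f*p[0]/p[2],c['cy']+f*p[1]/p[2]]).round(1)
def blade(off=(-.003,0,.0127),stop=35):
    s=readout.observe();Rc=rot(s);T=np.array(s['tcp_pos']);piv=T+Rc.apply(off)
    a=np.radians(stop); h=Rc.apply([-np.cos(a),0,np.sin(a)])
    return piv,h,piv+.115*h,piv-.115*h
E
python3 - <<'E'
from h import *
piv,h,lo,up=blade();print('piv',piv.round(4),'dir',h.round(3),'lo',lo.round(4),'up',up.round(4))
print('pred side lo',proj('side',lo),'piv',proj('side',piv),'top up',proj('top',up))
print('meas up from top',onz('top',317.5,214.5,up[2]), 'lo from side',onz('side',299,176,lo[2]))
# rack corners from side at z=.075
im=np.load('pics/side0.png.npy')[170:260,260:350];cv2.imwrite('pics/r.png',cv2.resize(im[:,:,::-1],None,fx=6,fy=6,interpolation=2))
yaw=np.radians(-4.8);c=np.array([.4805,-.02]);X=np.array([np.cos(yaw),np.sin(yaw)]);Y=np.array([-X[1],X[0]])
for sx in(-1,1):
  for sy in(-1,1):
    p=c+sx*.017*X+sy*.04*Y; print(sx,sy,(proj('side',[*p,.075])-[260,170])*6, (proj('side',[*(c+sx*.045*X+sy*.06*Y),.004])-[260,170])*6)
E
```

```text
piv [ 0.4778 -0.0151  0.275 ] dir [-0.015 -0.082 -0.997] lo [ 0.4761 -0.0244  0.1604] up [ 0.4796 -0.0057  0.3896]
pred side lo [299.4 173.9] piv [296.8 127.1] top up [318.7 214.4]
meas up from top [ 0.4794184  -0.00388355  0.38961359] lo from side [ 0.47171677 -0.03337637  0.16040472]
-1 -1 [237.  256.8] [190.8 440.4]
-1 1 [183.  153.6] [117.  277.8]
1 -1 [318.6 240.6] [400.8 395.4]
1 1 [260.4 139.2] [311.4 238.8]
```

View pics/r.png

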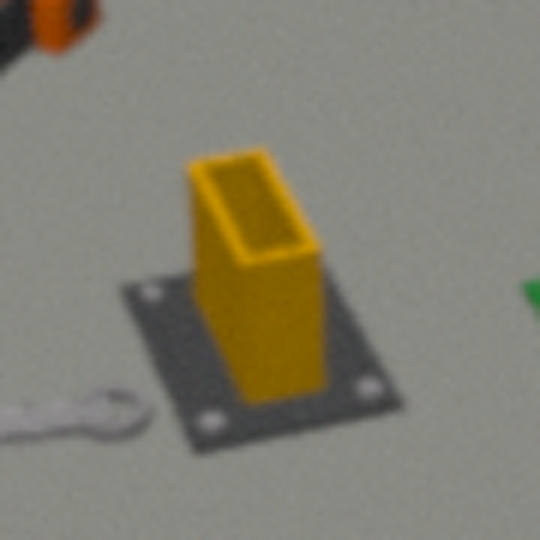

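```bash

cat >> h.py <<'E'
def bl(target):
    s=readout.observe();Rc=rot(s); piv,h,lo,up=blade()
    print('t',round(s['time_s'],2),'dir',h.round(3),'lo',lo.round(4),'yax',Rc.as_matrix()[:,1].round(3),'F',np.round(s['wrist_force'],1),'w',round(s['width'],4),'q',np.round(s['q'],2))
    print('shift cm',(Rc.inv().apply(np.array(target)-lo)*100).round(2))
    print('down 1cm =',(Rc.inv().apply([0,0,-1])).round(3))
E
python3 -m inch '[[0,0,0,0,4,0,-1],[0,0,0,0.4,0,-0.7,-1],[0,0,0,0,0,0,-1]]'
python3 -c "
from h import *
bl([.480,-.021,.095])"
```

```text
time_s: 8.6
tcp_pos: [0.4774, -0.0219, 0.2872]
eef_rot: [-0.307, 0.654, 0.605, 0.334]
wrist_force: [0.1, 0.1, -2.8]
width: 0.0431
t 8.6 dir [ 0.001 -0.018 -1.   ] lo [ 0.4782 -0.0154  0.1623] yax [ 0.997 -0.08   0.002] F [ 0.1  0.1 -2.8] w 0.0431 q [-0.54  0.06  1.54  0.88  1.92 -0.3 ]
shift cm [-5.76  0.21  3.52]
down 1cm = [-0.809 -0.002  0.588]
```

```bash

python3 -m inch '[[-1.9,0.07,1.2,0,0,0,-1],[-1.9,0.07,1.2,0,0,0,-1],[-1.9,0.07,1.1,0,0,0,-1],[0,0,0,0,0,0,-1],[0,0,0,0,0,0,-1]]'
python3 - <<'E'
from h import *
bl([.480,-.021,.095])
piv,h,lo,up=blade();print('pred lo side',proj('side',lo),'up',proj('side',up),'top up',proj('top',up))
save('side','s4.png');save('top','t4.png')
im=np.load('pics/s4.png.npy')[60:260,200:440];cv2.imwrite('pics/s4z.png',cv2.resize(im[:,:,::-1],None,fx=3,fy=3,interpolation=2))
im=np.load('pics/t4.png.npy')[150:300,220:420];cv2.imwrite('pics/t4z.png',cv2.resize(im[:,:,::-1],None,fx=4,fy=4,interpolation=2))
E
```

```text
time_s: 9.1
tcp_pos: [0.4809, -0.0269, 0.2224]
eef_rot: [-0.302, 0.654, 0.609, 0.332]
wrist_force: [-0.2, 0.5, -3.9]
width: 0.0429
t 9.1 dir [ 0.007 -0.03  -1.   ] lo [ 0.4825 -0.022   0.0975] yax [ 0.997 -0.076  0.01 ] F [-0.2  0.5 -3.9] w 0.0429 q [-0.54  0.12  1.6   0.84  1.83 -0.42]
shift cm [-0.14 -0.26  0.21]
down 1cm = [-0.802 -0.01   0.598]
pred lo side [302.3 195.3] up [297.2 104.4] top up [324.8 216.7]
```

View pics/s4z.png

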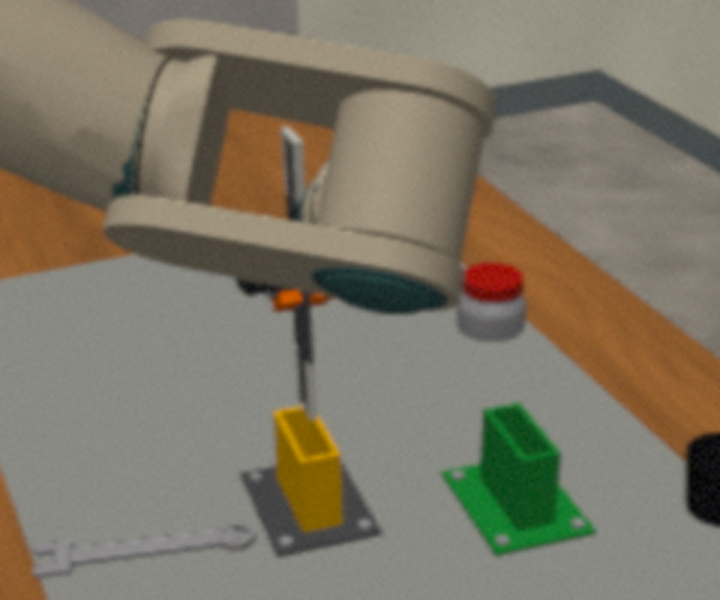

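View pics/t4z.png

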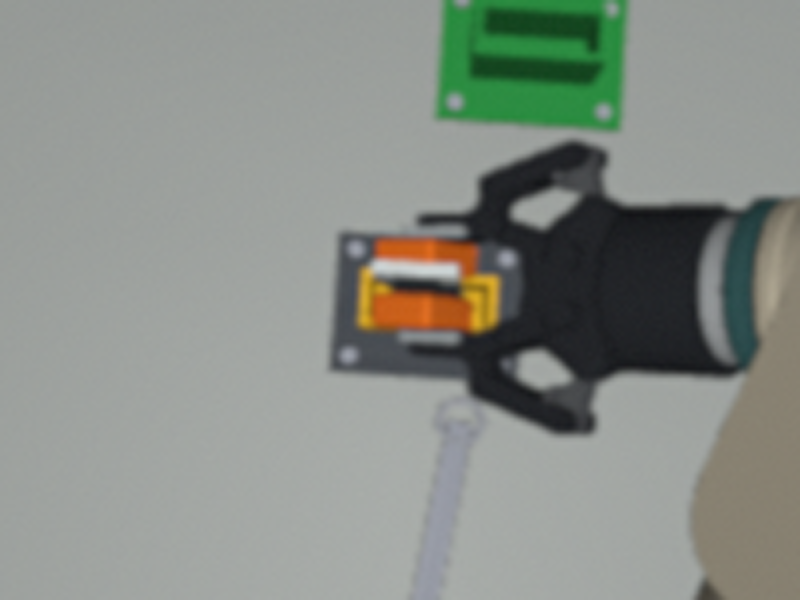

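Side view: the blade tip is at about (303,199), over the slot mouth (centre about (302,205)). Top view: the blade is in line with the slot. Descending into it.

```bash

python3 -m inch '[[-1.2,-0.1,0.9,0,0,0,-1],[-1.2,-0.1,0.9,0,0,0,-1],[-1.2,0,0.9,0,0,0,-1],[0,0,0,0,0,0,-1]]'
python3 - <<'E'
from h import *
bl([.4805,-.021,.02])
E
```

```text
time_s: 9.6
tcp_pos: [0.4796, -0.0269, 0.1753]
eef_rot: [-0.3, 0.654, 0.61, 0.332]
wrist_force: [-0.9, 0.9, -5.2]
width: 0.0433
t 9.6 dir [ 0.011 -0.033 -0.999] lo [ 0.4817 -0.0224  0.0504] yax [ 0.997 -0.076  0.014] F [-0.9  0.9 -5.2] w 0.0433 q [-0.54  0.17  1.64  0.82  1.77 -0.49]
shift cm [-2.35 -0.17  1.92]
down 1cm = [-0.8   -0.014  0.6  ]
```

```bash

python3 -m inch '[[-0.9,-0.1,0.7,0,0,0,-1],[-0.9,0,0.7,0,0,0,-1],[-0.5,0,0.4,0,0,0,-1],[0,0,0,0,0,0,-1],[0,0,0,0,0,0,-1]]'
python3 - <<'E'
from h import *
bl([.4805,-.021,.005])
save('side','s5.png')
im=np.load('pics/s5.png.npy')[60:260,200:440];cv2.imwrite('pics/s5z.png',cv2.resize(im[:,:,::-1],None,fx=3,fy=3,interpolation=2))
E
```

```text
time_s: 10.1
tcp_pos: [0.479, -0.0261, 0.143]
eef_rot: [-0.3, 0.654, 0.61, 0.332]
wrist_force: [0.4, 0.1, -3.2]
width: 0.0431
t 10.1 dir [ 0.01  -0.032 -0.999] lo [ 0.481  -0.0215  0.018 ] yax [ 0.997 -0.076  0.012] F [ 0.4  0.1 -3.2] w 0.0431 q [-0.54  0.22  1.67  0.82  1.72 -0.54]
shift cm [-1.01 -0.07  0.82]
down 1cm = [-0.801 -0.012  0.599]
```

View pics/s5z.png

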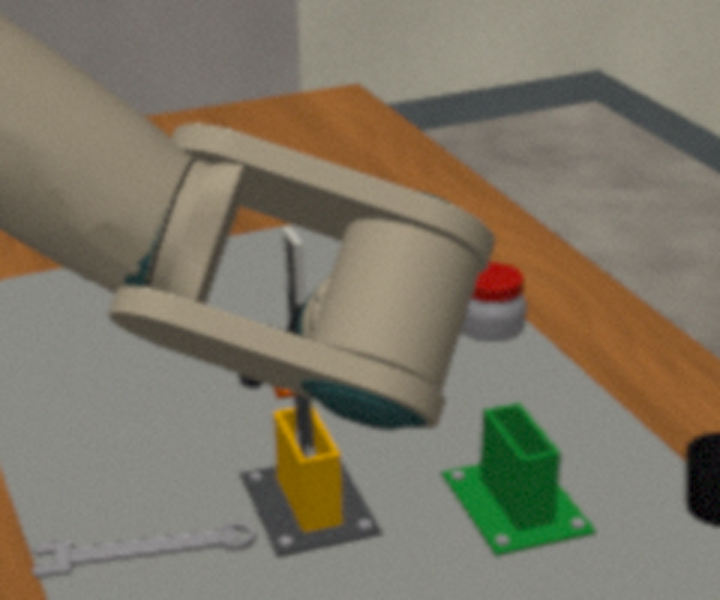

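The blade's lower half is inside the yellow slot, with its upper tip at (297,137). Now small steps to touch.

```bash

python3 -m inch '[[-0.4,0,0.3,0,0,0,-1],[-0.4,0,0.3,0,0,0,-1],[0,0,0,0,0,0,-1]]'
python3 -c "
from h import *
bl([.4805,-.021,.005])"
python3 -m inch '[[-0.2,0,0.15,0,0,0,-1],[0,0,0,0,0,0,-1]]'
python3 -c "
from h import *
bl([.4805,-.021,.005])"
```

```text
time_s: 10.45
tcp_pos: [0.4796, -0.0264, 0.1331]
eef_rot: [-0.299, 0.654, 0.61, 0.333]
wrist_force: [-0.3, 0.7, -4.2]
width: 0.0433
t 10.45 dir [ 0.012 -0.034 -0.999] lo [ 0.4818 -0.0219  0.0082] yax [ 0.997 -0.076  0.015] F [-0.3  0.7 -4.2] w 0.0433 q [-0.54  0.23  1.67  0.81  1.71 -0.56]
shift cm [-0.2  -0.14  0.26]
down 1cm = [-0.8   -0.015  0.6  ]
time_s: 10.65
tcp_pos: [0.4797, -0.0264, 0.1305]
eef_rot: [-0.299, 0.654, 0.61, 0.333]
wrist_force: [0.2, 1.0, -4.2]
width: 0.0432
t 10.65 dir [ 0.012 -0.034 -0.999] lo [ 0.4819 -0.022   0.0055] yax [ 0.997 -0.076  0.015] F [ 0.2  1.  -4.2] w 0.0432 q [-0.54  0.24  1.67  0.81  1.7  -0.56]
shift cm [ 0.01 -0.15  0.1 ]
down 1cm = [-0.8   -0.015  0.6  ]
```

```bash

for i in 1; do python3 -m inch '[[-0.16,0,0.12,0,0,0,-1],[0,0,0,0,0,0,-1]]'; done
python3 -m inch '[[-0.16,0,0.12,0,0,0,-1],[0,0,0,0,0,0,-1]]'
python3 -c "
from h import *
bl([.4805,-.021,.005])"
```

```text
time_s: 10.85
tcp_pos: [0.4801, -0.0264, 0.1294]
eef_rot: [-0.299, 0.653, 0.61, 0.333]
wrist_force: [-0.8, -0.8, -3.1]
width: 0.0434
time_s: 11.05
tcp_pos: [0.4806, -0.0264, 0.1295]
eef_rot: [-0.299, 0.652, 0.611, 0.335]
wrist_force: [-0.0, -0.2, -3.5]
width: 0.0426
t 11.05 dir [ 0.016 -0.031 -0.999] lo [ 0.4833 -0.0216  0.0046] yax [ 0.997 -0.075  0.019] F [-0.  -0.2 -3.5] w 0.0426 q [-0.54  0.24  1.67  0.82  1.7  -0.57]
shift cm [ 0.06 -0.28 -0.  ]
down 1cm = [-0.802 -0.019  0.597]
```

```bash

python3 -m inch '[[-0.3,-0.1,0.25,0,0,0,-1],[0,0,0,0,0,0,-1],[0,0,0,0,0,0,-1]]'
python3 -c "
from h import *
bl([.4805,-.021,.005])"
```

```text
time_s: 11.35
tcp_pos: [0.4814, -0.0263, 0.1293]
eef_rot: [-0.297, 0.651, 0.612, 0.338]
wrist_force: [-0.0, -0.3, -2.4]
width: 0.0431
t 11.35 dir [ 0.024 -0.029 -0.999] lo [ 0.485  -0.0213  0.0044] yax [ 0.997 -0.075  0.026] F [-0.  -0.3 -2.4] w 0.0431 q [-0.54  0.24  1.67  0.82  1.7  -0.57]
shift cm [ 0.05 -0.45 -0.05]
down 1cm = [-0.803 -0.026  0.595]
```

Downward motion has stopped at a computed tip z of about 0.0045, which is the slot floor, and the load is easing. Letting go and looking.

```bash

python3 -m inch '[[0,0,0,0,0,0,-0.3],[0,0,0,0,0,0,0.2],[0,0,0,0,0,0,0.6],[0,0,0,0,0,0,1],[0,0,0,0,0,0,1],[0,0,0,0,0,0,1]]'
python3 - <<'E'
from h import *
bl([.4805,-.021,.005])
save('side','s6.png');save('top','t6.png');save('wrist','w6.png')
im=np.load('pics/s6.png.npy')[60:260,200:440];cv2.imwrite('pics/s6z.png',cv2.resize(im[:,:,::-1],None,fx=3,fy=3,interpolation=2))
im=np.load('pics/t6.png.npy')[150:300,220:420];cv2.imwrite('pics/t6z.png',cv2.resize(im[:,:,::-1],None,fx=4,fy=4,interpolation=2))
E
```

```text
time_s: 11.95
tcp_pos: [0.4813, -0.0261, 0.129]
eef_rot: [-0.298, 0.651, 0.612, 0.338]
wrist_force: [-1.1, -0.8, -0.4]
width: 0.0852
t 11.95 dir [ 0.024 -0.028 -0.999] lo [ 0.4849 -0.0209  0.0041] yax [ 0.997 -0.075  0.026] F [-1.1 -0.8 -0.4] w 0.0852 q [-0.54  0.24  1.67  0.82  1.7  -0.57]
shift cm [ 0.06 -0.43 -0.09]
down 1cm = [-0.804 -0.026  0.595]
```

View pics/s6z.png

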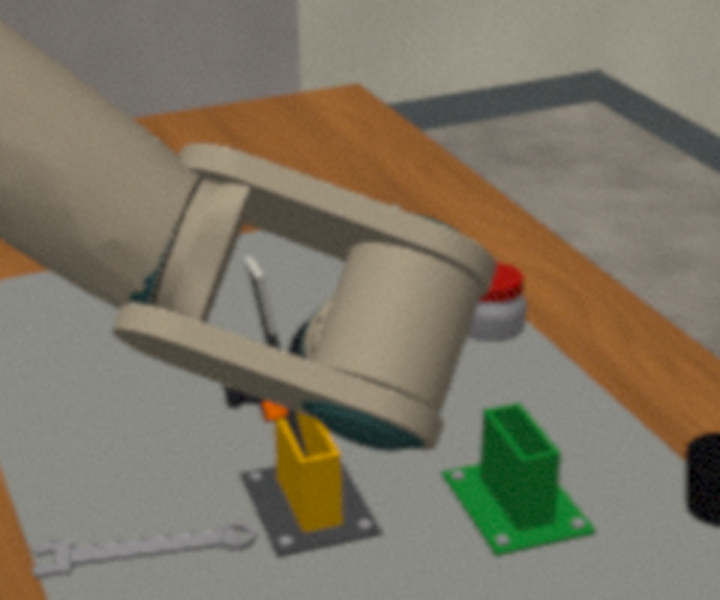

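View pics/t6z.png

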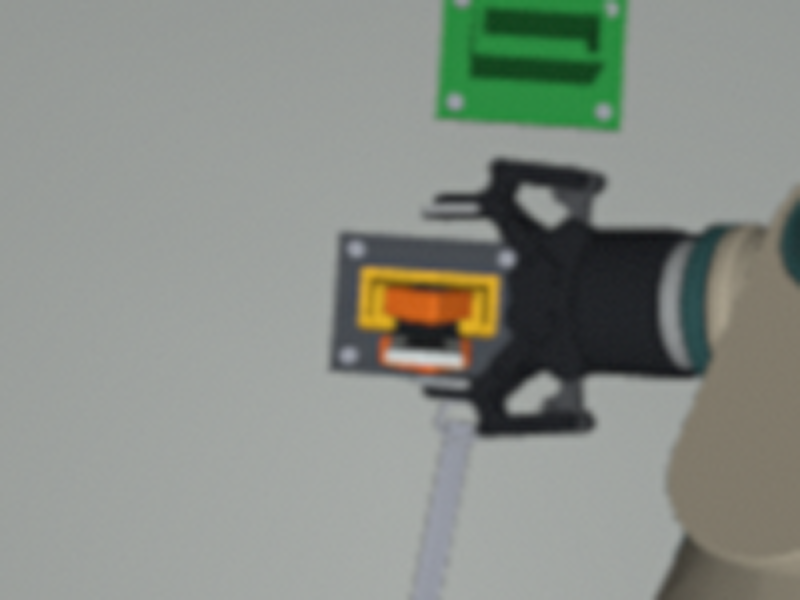

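View pics/w6.png

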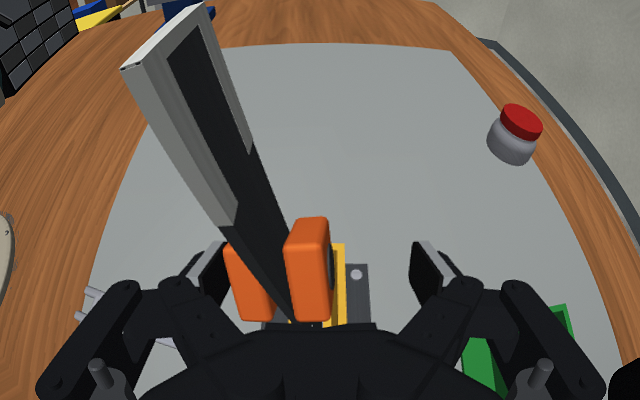

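Wrist view: the blade stands in the slot leaning towards the robot-side wall (tool −y), with the hub next to the left pad at (225,250). Shifting that pad clear so the blade is not resting on it, then withdrawing along the tool.

```bash

python3 -m inch '[[0,-0.5,0,0,0,0,1],[0,-0.5,0,0,0,0,1],[0,-0.5,0,0,0,0,1],[0,0,0,0,0,0,1],[0,0,0,0,0,0,1]]'
python3 - <<'E'
from h import *
bl([.4805,-.021,.005])
save('wrist','w7.png')
E
```

```text
time_s: 12.6
tcp_pos: [0.4649, -0.0248, 0.1287]
eef_rot: [-0.298, 0.651, 0.611, 0.338]
wrist_force: [0.6, -0.4, 0.1]
width: 0.0853
t 12.6 dir [ 0.024 -0.028 -0.999] lo [ 0.4685 -0.0197  0.0038] yax [ 0.997 -0.075  0.026] F [ 0.6 -0.4  0.1] w 0.0853 q [-0.55  0.2   1.72  0.81  1.7  -0.59]
shift cm [ 0.04  1.21 -0.09]
down 1cm = [-0.804 -0.026  0.595]
```

View pics/w7.png

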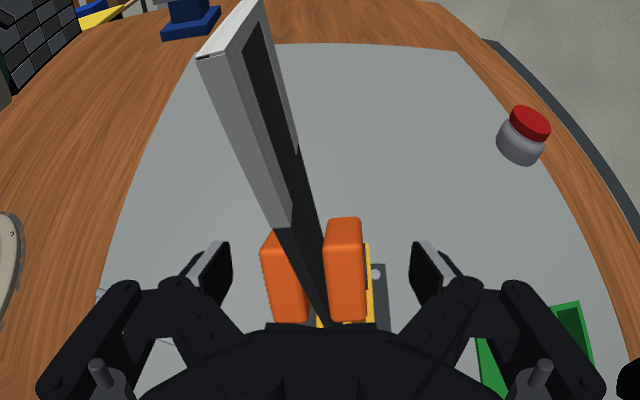

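Wrist view: the blade did not follow the pad. It leans on the slot wall by itself, with clear gaps to both pads. Withdrawing.

```bash

python3 -m inch '[[0,0,-1,0,0,0,1],[0,0,-2,0,0,0,1],[0,0,-3,0,0,0,1],[0,0,-3,0,0,0,1],[0,0,-3,0,0,0,1],[0,0,-3,0,0,0,1],[0,0,-3,0,0,0,1],[0,0,0,0,0,0,1],[0,0,0,0,0,0,1]]'
python3 - <<'E'
from h import *
bl([.4805,-.021,.005])
save('side','s8.png');save('top','t8.png');save('wrist','w8.png')
im=np.load('pics/s8.png.npy')[60:260,200:440];cv2.imwrite('pics/s8z.png',cv2.resize(im[:,:,::-1],None,fx=3,fy=3,interpolation=2))
E
```

```text
time_s: 13.55
tcp_pos: [0.45, -0.1779, 0.2424]
eef_rot: [-0.297, 0.651, 0.612, 0.337]
wrist_force: [-0.0, 0.3, -0.3]
width: 0.0856
t 13.55 dir [ 0.024 -0.031 -0.999] lo [ 0.4536 -0.173   0.1175] yax [ 0.997 -0.075  0.026] F [-0.   0.3 -0.3] w 0.0856 q [-0.79  0.26  1.4   0.76  2.05 -0.57]
shift cm [ 0.11  1.25 19.06]
down 1cm = [-0.802 -0.026  0.597]
```

View pics/s8z.png

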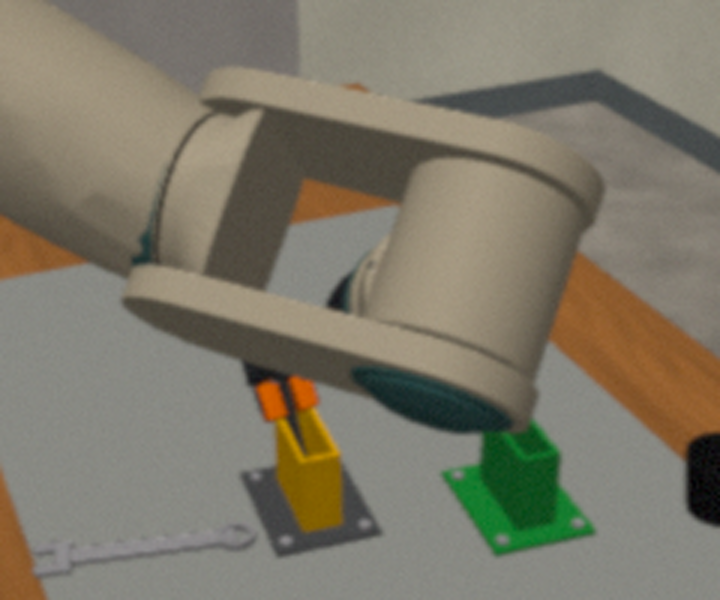

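View pics/t8.png

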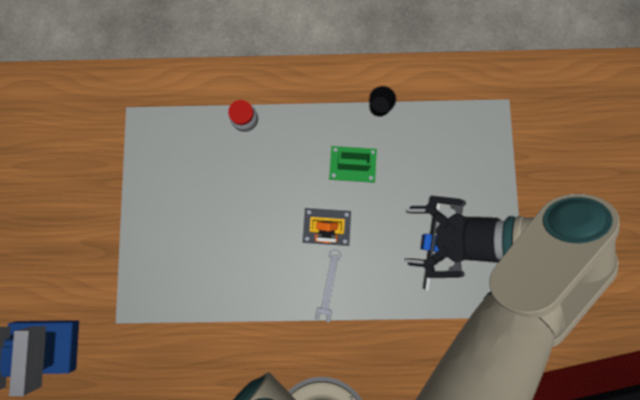

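View pics/w8.png

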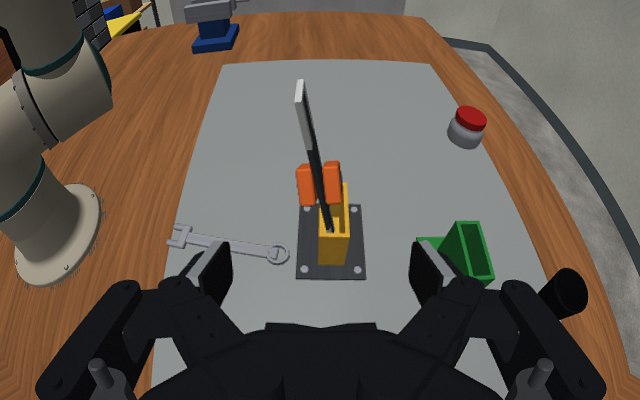

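The wrist and top views show the blade standing in the yellow slot, leaning on its robot-side wall, its upper tip at wrist (301,82) and top (326,239). The blue hub is at (428,242) in the top view, partly under the gripper. I'll check the tip height and stillness.

```bash

python3 -m inch '[[-1,0,-2,0,0,0,1],[0,0,-3,0,0,0,1],[2,0,-2,0,0,0,1],[0,0,0,0,0,0,1],[0,0,0,0,0,0,1],[0,0,0,0,0,0,1]]'
python3 - <<'E'
from h import *
c=imaging.get_calibration('wrist');a=save('wrist','w9.png');b=save('top','t9.png');print(readout.observe()['wrist_force'],readout.observe()['tcp_pos'])
np.save('pics/w9c.npy',c,allow_pickle=True)
im=b[190:270,290:450];cv2.imwrite('pics/t9z.png',cv2.resize(im[:,:,::-1],None,fx=5,fy=5,interpolation=2))
E
```

```text
time_s: 14.3
tcp_pos: [0.4448, -0.2232, 0.2886]
eef_rot: [-0.303, 0.649, 0.612, 0.336]
wrist_force: [-0.0, 0.0, 0.7]
width: 0.0854
[ 0.98847154 -0.38997636 -0.10900457] [ 0.44473664 -0.22318419  0.28824727]
```

View pics/t9z.png

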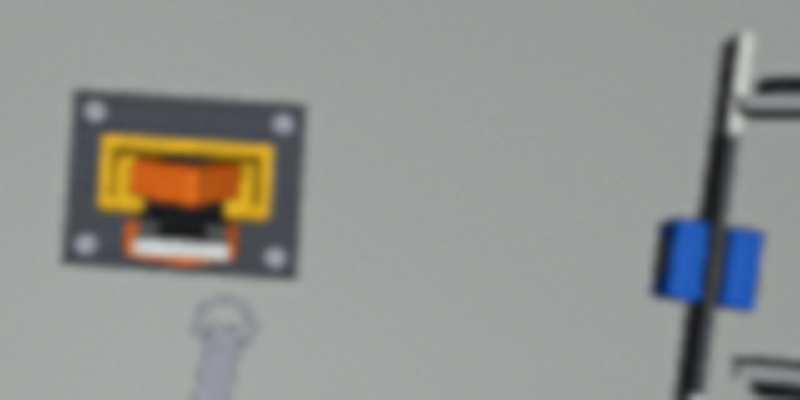

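View pics/w9.png

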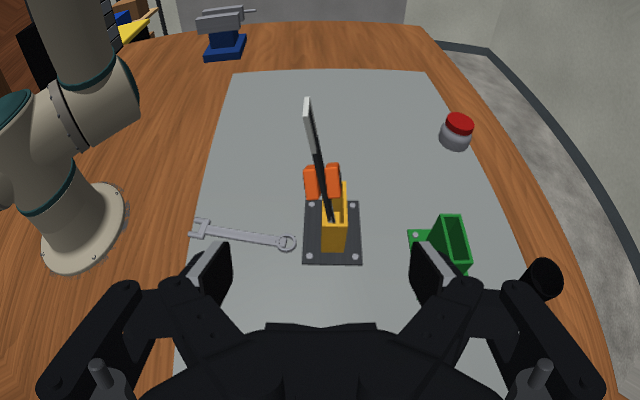

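The blade stands unchanged (upper tip at top (326.6,239.6), wrist (307,98)). The blue hub is where it was, at about (432,243) in the top view.

```bash

python3 - <<'E'
from h import *
c=np.load('pics/w9c.npy',allow_pickle=True).item()
o1,d1=ray('top',326.6,239.6);o2,d2=ray('wrist',307,99,c)
A=np.c_[d1,-d2];t=np.linalg.lstsq(A,o2-o1,rcond=None)[0];p=o1+d1*t[0];q=o2+d2*t[1];print(p,q,np.linalg.norm(p-q))
from bench import ticket
print(ticket.job_done())
E
```

```text
[ 0.44391553 -0.0180765   0.23900248] [ 0.44606166 -0.01811619  0.23903627] 0.002146768137250925
the job is handed in; nothing more can be done
None
```

The orange-hub blade is standing in the yellow rack's slot, heavy end down, and I handed the job in at about 14 s; no verdict is reported.

**What I did:** I gripped the orange hub and lifted it to about 0.21 m. The blade tipped with its end nearer the robot down, and both the wrist and side views agreed on that. I carried it to the yellow rack, tilted the hub about 54° so the blade hung nearly upright, and lowered it into the slot. When downward motion stopped, the computed tip height was about 4.5 mm, against a 5 mm floor. I then let go and withdrew.

**Last checks:**
- **Blade:** it leans on the slot's robot-side wall. The upper tip came out at z ≈ 0.239 m from the top and wrist views, with the two rays 2 mm apart. That is about what a 230 mm blade standing on the slot floor and leaning would give. It looked the same in the last two picture sets, taken about 0.7 s apart.
- **Robot:** the gripper is open, well away from the blade, and the wrist force is about zero.
- **Blue hub:** in the last top view it is in its original place.

**Less certain:** floor contact showed as a stop in motion and a small easing of load, not a clear force step. My rack position from the side view differed from the top view by about 2 mm, well within the slot's clearance.

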